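# Stow the tray inspection stand

## Robot

A 6-joint arm with a two-finger parallel gripper is mounted at the origin on the work surface. World frame = base frame: x ahead of the robot, y to its left, z up, the work surface at z = 0. Lengths are in m, angles in degrees, forces in N, time in s.
With the tool pointing down it reaches from about 0.25 to 0.8 m from the base axis. Payload 3.9 kg.
Tool frame: the origin (TCP) lies between the finger pads; the fingertips stand 22 mm ahead of it and the grasp point (between the pads) lies 3 mm ahead of it; x points along the fingers, z is the direction in which the jaws open and shut, and the axes are right-handed (so a half turn about x gives the same grasp; the last joint's range is limited). The gripper opens to 85 mm and grips with 20 to 120 N. Pads are 22 mm wide; open, the fingers measure 114 mm over their backs; the gripper's body (76 mm by 85 mm) begins 54 mm behind the grasp point. The pads swing forward as they close: fully open they stand 13 mm farther back than shut.
Start: joints at [68.01, 14.897, -7.913, 67.191, 0, 90], TCP at [0.197, 0.487, 0.253] pointing down, gripper open.
Joint ranges: [-159.42, 159.42], [-47.68, 98.78], [-73.54, 78.23], [-108.79, 121.32], [-90, 84.71], [-180, 180]. Speed limits (degrees/s): [147.25, 147.25, 180, 180, 180, 180].

## Interface

Orientations are given as [roll, pitch, yaw] about the fixed x, y, z axes, in that order (R = Rz(yaw) Ry(pitch) Rx(roll)).
In Python, from station import r, optics gives the robot as it stands. Calls block until the motion is done:
- r.move_to(position, orientation): joint-space move of the TCP to a pose.
- r.move_linear(position, orientation=None, v=0.15): straight line of the TCP; orientation=None keeps the orientation; v is the mean speed in m/s.
- r.movej(angles): joint-space move.
- r.gripper_to(opening, grip_force=None): finger opening in m; grip_force is the grip in N (None keeps the last); returns when the fingers have stopped.
- r.dwell(seconds).
- r.inverse_kinematics(position, orientation): joint angles nearest the present ones, or None.
- optics.get_image(name): name is "scene" or "top" or "wrist"; returns a dict with "frame" (420x560x3 uint8, red, green, blue), "z_map" (420x560 float32, m along the optical axis (not along the pixel's ray), 0 where there is no reading), "fx", "fy", "cx", "cy" (pixels), "R" (3x3) and "t" (3): a world point X has camera coordinates R X + t. Camera axes: x right, y down, z forward; pixel columns grow to the right and rows downward; lengths in m; the calibration is good to about 2 mm. The wrist camera is an equidistant fisheye: a pixel r from the principal point sees the ray r / f radians off the axis. A picture is of the moment at which its call begins.
A pose or a line that the arm cannot do raises r.IKError and nothing moves.
- r.finish_job(): hands the job in, once; it reports no verdict.
Readings, each from a call of its own:
- r.read_clock(): time.
- r.read_joint_positions(): joint angles.
- r.read_qvel(): joint speeds.
- r.read_effort(): joint torques, N m.
- r.read_tool_pos(): TCP position.
- r.read_eef_rot(): TCP orientation.
- r.read_contact_force(): force on the tool from outside, world axes, zero at the start.
- r.read_wrist_torque(): the same for the moment, N m.
- r.read_finger_gap(): finger opening in m.
Only numpy, scipy, OpenCV 4.12 (cv2) and the standard library are available. Lean on these libraries where they do the work, as an engineer would, in place of code of your own. Each camera call takes 0.05 s, during which the arm holds its last target.

## Task

The tray inspection board is standing propped on its ratchet: lift it by its bar up through the remaining notches and past the top one, so that the pawl is thrown clear, then bring it down until it lies flat. Then take the locking rod from its rest and push it through the two bracket holes and the hole in the board's lug until its collar is fully home against the outer bracket, and let go. Leave the jar, bottle, tin and tub standing where they are.

Things in the scene. Friction and masses are not known exactly. Their poses are not given: they have to be found in the camera images.
- stand: Fixed stand: white base 300 (x) by 250 (y) by 12 mm with an aluminium board hinged on it. Origin: underside of the base, middle. Its x axis points from the board's free edge (robot's side) to the hinge; its y axis lies along the hinge line and along the line of the three locking holes; z up. Turned by up to about 0.2 rad.
- board (a joint): Board's angle, rad: 0 flat (stop), grows as the free edge rises, stop at 1.2. Starts on one of the lower three of four notches (0.22, 0.45, 0.68, 0.90). It clicks upward freely but cannot go down while the pawl is engaged. At about 1.06 (surely by 1.12) a trip pin throws the pawl out; then it comes down freely. Damped hinge: if let go it sinks at about 0.5 rad/s. Lifting takes 3 to 6 N at the bar.
- board_bar (a point): Middle of the round steel bar by which the board is lifted: 12 mm thick, 120 mm long, parallel to the stand's y, 215 mm from the hinge line, in the board's plane (joint angle = angle of the line hinge to bar). Open gap of 39 mm between bar and board edge. It may be pinched from straight above at all angles and turns in the fingers as the board swings.
- board_hinge (a point): Point on the hinge line in the middle of the board's width, 75 mm above the table; 85 mm from the stand's origin along its +x. The board (170 by 220 by 10 mm) reaches from it towards the stand's -x, with a 28 mm high lip along the hinge.
- pawl (a joint): Angle of the dark steel pawl (hook about 120 mm tall with a weighted top, on the stand's +y side behind the hinge), rad: 0 = engaged in the pins, up to 0.1 while it clicks over a pin, 0.65 = thrown out, leaning away from the board, where its own weight keeps it.
- pawl_nose (a point): Nose of the pawl's hook. Not to be handled; only the over-lift of the board is needed.
- hole_outer (a point): Centre of the 20 mm hole in the outer steel bracket plate (44 mm square face, 8 mm thick, hole through along the stand's y), 103 mm above the table, on the stand's -y side. The rod enters from here, moving along the stand's +y.
- hole_inner (a point): Centre of the like hole in the inner bracket plate, 48 mm farther along +y.
- hole_lug (a point): Centre of the like 20 mm hole in the lug on top of the board (moves with the board). With the board flat it is in line with the other two, 95 mm along +y from hole_outer.
- rod_grip (a point): Centre of the black grip (18 by 18 mm, 52 mm long) of the loose locking rod, 0.14 kg. The rod lies level along its own y axis, tip in +y. From here along +y: collar face 34 mm, tip 154 mm. Its axis starts 45 mm above the table, within about 0.55 rad of the stand's y. Home in the holes, this point is 38 mm from hole_outer, against the stand's y axis.
- rod_tip (a point): Tip of the locking rod: a round steel shank 12 mm thick and 120 mm long, its last 14 mm tapered to 5 mm, with a round collar 26 mm across and 8 mm long between shank and black grip.
- rod_rest: Fixed white plastic rest, base 70 by 110 by 8 mm, with two slotted saddles (slot 14 mm wide, 51 mm tall over all) in which the rod's shank lies; its black grip hangs free beyond the -y end. Lift the rod straight up by 20 mm or more to clear it. Origin: underside, centre.
- sauce_jar: Bystander: amber jar, 72 mm wide, 120 mm tall; origin at the underside.
- sauce_bottle: Bystander: amber bottle, 60 mm wide, 200 mm tall; origin at the underside.
- tin: Bystander: steel tin, 74 mm wide, 90 mm tall, between robot and stand; origin at the underside.
- tub: Bystander: white tub 110 by 150 by 60 mm on the robot's left; origin at the underside.
Things that resemble listed ones, but are neither listed nor needed, are in the scene too. Of the things that look like the part that bears rod_grip, the larger one is meant.

How it is judged (in metres and radians):
On the way, in this order (a step that is already met when the one before it is completed fails the run):
1. The board is lifted past its top notch and the pawl is thrown out (value of joint board above 0.97 rad and value of joint pawl above 0.3 rad), for 0.05 s.
2. The board lies flat, with the pawl out (value of joint board below 0.04 rad and value of joint pawl above 0.4 rad), for 0.2 s.
At the end, for the whole second after the job is handed in: Board flat (within 0.04 rad), pawl out (over 0.4 rad). Rod through all three holes: within 0.2 rad of their line, tip within 12 mm of the lug hole's axis and 13 mm or more past the lug's middle, grip within 16 mm of the outer hole's axis, collar within 8 mm of the outer bracket (all of step 2 and x of rod_tip in the frame of hole_lug between -0.012 and 0.012 m and x of rod_grip in the frame of hole_outer between -0.016 and 0.016 m and z of rod_tip in the frame of hole_lug between -0.012 and 0.012 m and z of rod_grip in the frame of hole_outer between -0.016 and 0.016 m and y of rod_tip in the frame of hole_lug above 0.013 m and y of rod_grip in the frame of hole_outer above -0.046 m and angle between the y axis of rod_tip and the y axis of hole_outer, either way round below 0.2 rad); the robot touches nothing.
It fails at once if The sauce jar is shifted by more than 40 mm (distance of sauce_jar from where it was at the start of the episode above 0.04 m).
It fails at once if The sauce bottle is shifted by more than 40 mm (distance of sauce_bottle from where it was at the start of the episode above 0.04 m).
It fails at once if The tin is shifted by more than 40 mm (distance of tin from where it was at the start of the episode above 0.04 m).
It fails at once if The tub is shifted by more than 40 mm (distance of tub from where it was at the start of the episode above 0.04 m).
It also fails if it takes over 58 s, if anything falls off the work surface, if the arm or the gripper's body presses on something with over 40 N, if the wrist force passes 120 N, or if a joint passes its speed limit or range.

## Working session

There is one attempt and no reset: what is moved stays moved. The work goes in short steps, each a Python script; the robot and the scene stay as the last script left them, time stands still between calls to the robot, and variables do not carry over. Pictures are saved under pics/ and viewed, and the job is handed in when it is done.

```bash
ls; mkdir -p pics
cat > h.py <<'E'
import numpy as np, cv2
from station import r, optics
def snap(n,f):
    d=optics.get_image(n); np.savez('pics/'+f+'.npz',**d); cv2.imwrite('pics/'+f+'.png',d['frame'][:,:,::-1]); return d
E
python3 - <<'E'
from h import *
for n in ['scene','top','wrist']:
    d=snap(n,n+'0'); print(n,d['fx'],d['cx'],d['cy'],d['R'].round(3).tolist(),d['t'].round(3), (d['z_map']>0).mean())
print(r.read_clock(), r.read_eef_rot(), r.read_finger_gap())
E
```

```text
pics
scene 444.96148999506227 283.7070152179113 215.53552683690393 [[0.764, 0.645, 0.007], [0.551, -0.646, -0.529], [-0.336, 0.408, -0.849]] [-0.437 -0.237  1.69 ] 0.9959863945578231
top 456.81670279000093 270.482280382564 210.36589739318458 [[-0.007, -1.0, -0.004], [-0.994, 0.007, -0.109], [0.109, 0.003, -0.994]] [0.056 0.564 1.143] 0.9956420068027211
wrist 325.19226210127806 281.6025082365639 215.6934714822197 [[0.375, 0.927, -0.002], [0.878, -0.355, 0.322], [0.298, -0.123, -0.947]] [-0.524 -0.041  0.382] 0.9958333333333333
0.15 [ 179.2419345    89.9132775  -112.74710546] 0.08541064023245325
```

View pics/scene0.png

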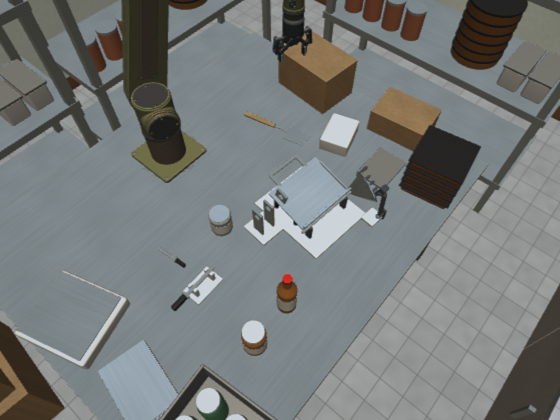

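View pics/top0.png

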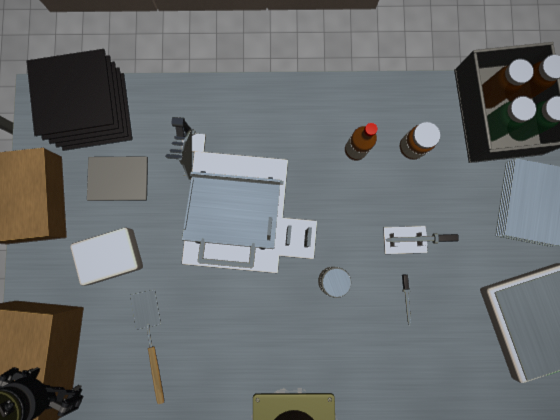

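View pics/wrist0.png

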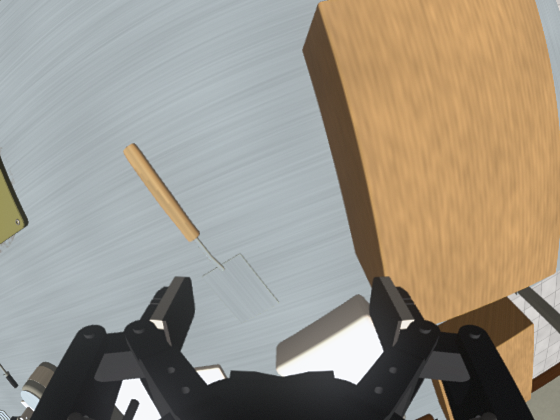

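Candidates for the rod's grip:
- Black grip in the white rest: top (446,238), scene (181,301).
- Small black-handled screwdriver-like tool: top (406,283), scene (179,262). This is the smaller lookalike.

Candidates for the bar:
- Grey U-handle at the board's near edge: top (227,262).
- Spatula: top (147,310). Not it.

I choose the larger grip in the rest and the U-bar, and check both in a close crop.

Run:
```python
import cv2,numpy as np
t=cv2.imread('pics/top0.png')
a=cv2.resize(t[110:290,165:335],None,fx=3.2,fy=3.2,interpolation=cv2.INTER_CUBIC)
cv2.imwrite('pics/crop_stand.png',a)
a=cv2.resize(t[210:330,370:480],None,fx=5,fy=5,interpolation=cv2.INTER_CUBIC)
cv2.imwrite('pics/crop_rod.png',a)
s=cv2.imread('pics/scene0.png')
cv2.imwrite('pics/crop_sc.png',cv2.resize(s[140:260,240:400],None,fx=5,fy=5,interpolation=cv2.INTER_CUBIC))
```

```text
(no output)
```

View pics/crop_stand.png

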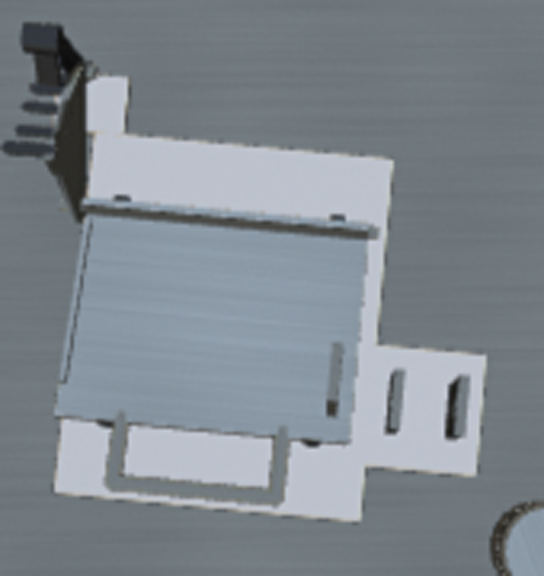

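View pics/crop_rod.png

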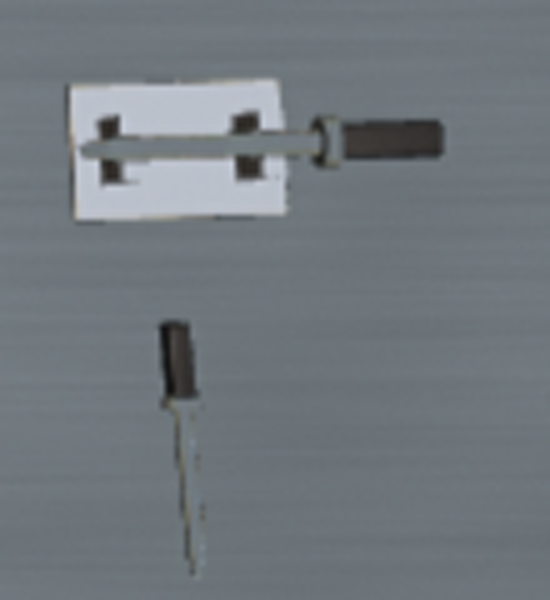

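View pics/crop_sc.png

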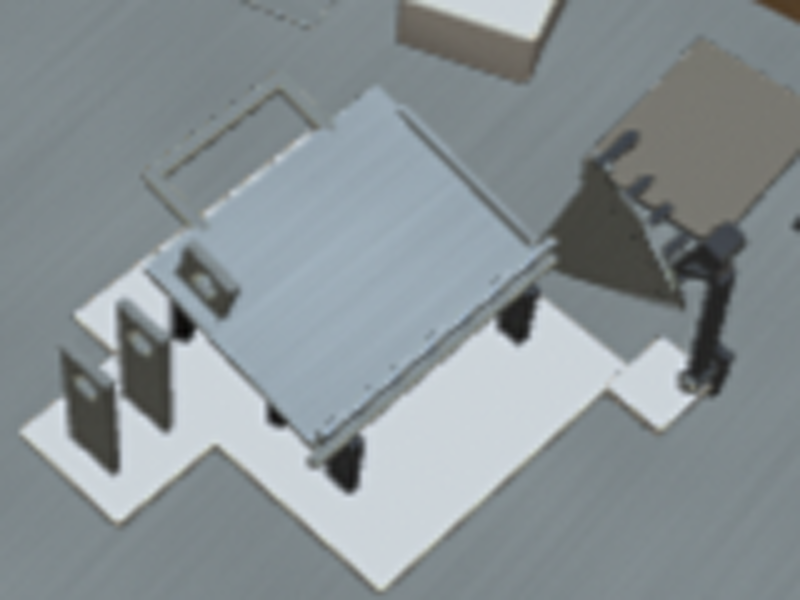

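The crop shows the rod in the white rest, with its black grip at top (446,238) and its collar at about (435,239). It is clearly larger than the tool at (406,283). The U-bar runs at about (187–253, 262) px in the top view. Next I measure in two views.

```bash
cat >> h.py <<'E'
def load(f): return dict(np.load('pics/'+f+'.npz'))
def pts(d):
    v,u=np.mgrid[:420,:560]; z=d['z_map'].astype(float)
    x=(u-d['cx'])/d['fx']; y=(v-d['cy'])/d['fy']
    c=np.stack([x*z,y*z,z],-1)-d['t']
    w=c@d['R']; w[z==0]=np.nan; return w
def proj(d,X):
    c=np.atleast_2d(X)@d['R'].T+d['t']; return np.c_[c[:,0]/c[:,2]*d['fx']+d['cx'],c[:,1]/c[:,2]*d['fy']+d['cy']]
def ray(d,u,v,z):
    c=np.array([(u-d['cx'])/d['fx'],(v-d['cy'])/d['fy'],1.]); o=-d['R'].T@d['t']; w=d['R'].T@c
    return o+w*(z-o[2])/w[2]
def tri(obs):
    A=np.zeros((3,3)); b=np.zeros(3)
    for d,u,v in obs:
        c=np.array([(u-d['cx'])/d['fx'],(v-d['cy'])/d['fy'],1.]); o=-d['R'].T@d['t']; w=d['R'].T@c; w/=np.linalg.norm(w)
        P=np.eye(3)-np.outer(w,w); A+=P; b+=P@o
    X=np.linalg.solve(A,b); return X
E
python3 - <<'E'
from h import *
for n in ['top0','scene0']:
    d=load(n); W=pts(d); f=d['frame'].astype(int); hsv=cv2.cvtColor(d['frame'],cv2.COLOR_RGB2HSV)
    print(n, 'table z med',np.nanmedian(W[...,2]))
    # rod region
    if n=='top0': box=(slice(225,255),slice(375,470))
    else: box=(slice(260,320),slice(165,230))
    Q=W[box].reshape(-1,3); C=f[box].reshape(-1,3)
    hi=Q[:,2]>0.035
    g=hi&(C.max(1)<75)
    G=Q[g]; print('dark pts',len(G),G.mean(0).round(4),G[:,2].max().round(4), np.percentile(G[:,2],[10,50,90]).round(4))
    S=Q[hi]; x,y=S[:,0],S[:,1]; 
    m=S[:,2]>0.042
    c=S[m]; mu=c[:,:2].mean(0); u,s,vt=np.linalg.svd(c[:,:2]-mu); print('axis',vt[0],'yaw-from-y deg',np.degrees(np.arctan2(-vt[0][0]*np.sign(vt[0][1]),abs(vt[0][1]))),'ext',(c[:,:2]-mu)@vt[0] .round(4)[[0]] if 0 else (((c[:,:2]-mu)@vt[0]).min().round(4),((c[:,:2]-mu)@vt[0]).max().round(4)),'mu',mu.round(4), 'ztop',np.percentile(c[:,2],[50,90,98]))
    # white base: low z
    wm=(hsv[...,1]<40)&(hsv[...,2]>185)&(W[...,2]<0.02)&(W[...,2]>0.006)
    wm&=(W[...,0]>.3)
    wm=wm.astype(np.uint8); k,l,st,ce=cv2.connectedComponentsWithStats(wm)
    for i in range(1,k):
        if st[i,4]>60:
            q=W[l==i]; print(st[i],q.mean(0).round(3), cv2.minAreaRect((q[:,:2]*1000).astype(np.float32)))
E
```

```text
top0 table z med 0.0011933350298242592
dark pts 167 [ 0.4893 -0.3792  0.0525] 0.0601 [0.045  0.0537 0.0568]
axis [ 0.02314671 -0.99973208] yaw-from-y deg 1.3263272461276405 ext (np.float64(-0.0941), np.float64(0.0862)) mu [ 0.4884 -0.3315] ztop [0.05182058 0.05635002 0.05885426]
[ 192  134  125  138 3939] [0.595 0.081 0.012] ((613.3223266601562, 88.79444885253906), (438.6875915527344, 227.73291015625), 30.597749710083008)
[384 226  42  13 297] [ 0.51  -0.294  0.009] ((509.12481689453125, -296.1963195800781), (27.40354347229004, 108.88238525390625), 3.8266263008117676)
[182 241  68  29 396] [0.451 0.245 0.012] ((450.91326904296875, 193.0831756591797), (175.06008911132812, 57.177223205566406), 84.03257751464844)
[385 240  42  14 340] [ 0.466 -0.294  0.009] ((466.2543640136719, -296.7072448730469), (107.59960174560547, 33.641929626464844), 85.63170623779297)
[204 243  46  19 673] [0.458 0.167 0.012] ((457.976318359375, 166.88955688476562), (116.09480285644531, 38.7390251159668), 84.19782257080078)
scene0 table z med -0.0010942680984174329
dark pts 118 [ 0.4912 -0.3878  0.0515] 0.0593 [0.0458 0.0524 0.0559]
axis [ 0.03139467 -0.99950707] yaw-from-y deg 1.7990778877595137 ext (np.float64(-0.0985), np.float64(0.0797)) mu [ 0.4882 -0.3348] ztop [0.05091974 0.05549101 0.05816123]
[255 192  18  18 120] [0.425 0.068 0.013] ((425.3411560058594, 63.62509536743164), (59.74562454223633, 56.176109313964844), 66.04065704345703)
[ 244  200  135   57 2479] [0.629 0.102 0.012] ((626.4820556640625, 87.89309692382812), (460.61029052734375, 205.1998748779297), 47.12867736816406)
[190 278  30  26 251] [ 0.502 -0.301  0.009] ((499.517333984375, -298.2613525390625), (42.145957946777344, 100.40473175048828), 1.3577839136123657)
```

Run:
```python
from h import *
d=load('top0'); W=pts(d); s=load('scene0'); Ws=pts(s)
np.set_printoptions(suppress=True,precision=4)
# stand base edges: use L channel thresholding; near edge, right edge fits via white mask boundary
hsv=cv2.cvtColor(d['frame'],cv2.COLOR_RGB2HSV)
wm=((hsv[...,2]>185)&(hsv[...,1]<40)).astype(np.uint8)
# near edge bottom rows for u 190..275
pe=[]
for u in range(190,276,2):
    rows=np.where(wm[240:285,u])[0]+240
    if len(rows): pe.append((u,rows.max()+.5))
P=np.array([ray(d,u,v,0.012) for u,v in pe]); v=cv2.fitLine(P[:,:2].astype(np.float32),cv2.DIST_HUBER,0,.01,.01).ravel(); print('near edge',v,'yaw',np.degrees(np.arctan2(-v[0]/v[1],1)))
# hinge-side far edge
pe=[]
for u in range(208,286,2):
    rows=np.where(wm[140:175,u])[0]+140
    if len(rows): pe.append((u,rows.min()-.5))
P2=np.array([ray(d,u,v_,0.012) for u,v_ in pe]); v2=cv2.fitLine(P2[:,:2].astype(np.float32),cv2.DIST_HUBER,0,.01,.01).ravel(); print('far edge',v2,'yaw',np.degrees(np.arctan2(-v2[0]/v2[1],1)))
# right edges: -y side
for r0,r1,c0,c1 in [(162,190,270,292),(248,270,270,292),(222,258,300,325)]:
    pe=[]
    for vv in range(r0,r1):
        c=np.where(wm[vv,c0:c1])[0]+c0
        if len(c): pe.append((c.max()+.5,vv))
    P3=np.array([ray(d,u,v_,0.012) for u,v_ in pe]); v3=cv2.fitLine(P3[:,:2].astype(np.float32),cv2.DIST_HUBER,0,.01,.01).ravel(); print('right edge',v3,'yaw',np.degrees(np.arctan2(v3[1]/v3[0],1)))
# left edge near
# bar: points above 0.1 in bar rows
for nm,WW in (('top',W),('scene',Ws)):
    M=(WW[...,2]>0.09)&(WW[...,0]<.47)&(WW[...,0]>.40)&(WW[...,1]>0.08)&(WW[...,1]<.28)
    q=WW[M]; print(nm,'bar region',len(q),q.mean(0),q.min(0),q.max(0))
    # per y bin median of smallest x band
    for y0 in np.arange(.1,.25,.02):
        k=q[(q[:,1]>y0)&(q[:,1]<y0+.02)]
        if len(k): 
            k=k[k[:,0]<k[:,0].min()+.012]; print(' ',y0,k.mean(0),len(k))
# board plane
M=(W[...,2]>0.06)&(W[...,0]<.62)&(W[...,0]>.47)&(W[...,1]>0.09)&(W[...,1]<.23)
q=W[M]; c=q.mean(0); n=np.linalg.svd(q-c)[2][2]; n*=np.sign(n[2]); print('board n',n,'tilt rad',np.arccos(n[2]),'yaw',np.degrees(np.arctan2(n[1],n[0])), c)
# brackets
for nm,WW in (('top',W),('scene',Ws)):
    M=(WW[...,2]>0.1)&(WW[...,0]<.56)&(WW[...,0]>.44)&(WW[...,1]>-0.05)&(WW[...,1]<.06)
    q=WW[M]; print(nm,'brackets',len(q),q.min(0),q.max(0)); 
    h,e=np.histogram(q[:,1],bins=22,range=(-.05,.06)); print(h)
```

```text
near edge [0.1013 0.9949 0.4222 0.1903] yaw -5.815309
far edge [0.1004 0.995  0.7121 0.1162] yaw -5.7604284
right edge [ 0.9949 -0.1006  0.6576  0.0117] yaw -5.7743583
right edge [ 0.695  -0.719   0.4418  0.0201] yaw -45.975346
right edge [ 0.9947 -0.1032  0.4879 -0.0617] yaw -5.9259877
top bar region 431 [0.4389 0.1534 0.1249] [0.4213 0.0823 0.1094] [0.4689 0.2232 0.1319]
  0.1 [0.4271 0.1098 0.1265] 49
  0.12000000000000001 [0.4287 0.1303 0.1262] 42
  0.14 [0.4308 0.1496 0.1266] 45
  0.16000000000000003 [0.4328 0.1702 0.1264] 46
  0.18000000000000002 [0.4351 0.1901 0.1266] 43
  0.2 [0.4369 0.2104 0.1271] 46
  0.22000000000000003 [0.4396 0.2224 0.1242] 6
scene bar region 194 [0.4402 0.1525 0.128 ] [0.418  0.0819 0.1153] [0.4699 0.2247 0.1361]
  0.1 [0.4254 0.1108 0.1306] 13
  0.12000000000000001 [0.4288 0.1305 0.1304] 17
  0.14 [0.4313 0.1495 0.1299] 19
  0.16000000000000003 [0.4335 0.17   0.1296] 19
  0.18000000000000002 [0.4348 0.1896 0.1296] 17
  0.2 [0.438  0.2091 0.13  ] 20
  0.22000000000000003 [0.4394 0.2224 0.1288] 6
board n [ 0.2149 -0.0219  0.9764] tilt rad 0.21776406545023502 yaw -5.831057221561435 [0.5456 0.1597 0.1018]
top brackets 401 [ 0.4654 -0.0431  0.1   ] [0.5597 0.0586 0.16  ]
[ 0 22 44 13  0  0  0  0  0  0  2 33 33  2  0  0  0  8 45 64 68 67]
scene brackets 357 [ 0.4637 -0.0425  0.1   ] [0.5597 0.06   0.1624]
[ 0 13 38 15  0  0  0  0  0  0  3 27 29  7  0  0  0  0 26 39 85 75]
```

Run:
```python
from h import *
np.set_printoptions(suppress=True,precision=4)
a=np.radians(-5.82); ex=np.array([np.cos(a),np.sin(a)]); ey=np.array([-np.sin(a),np.cos(a)])
for n in ('top0','scene0'):
    W=pts(load(n)); X=W[...,:2]@ex; Y=W[...,:2]@ey; Z=W[...,2]
    print(n)
    M=(Z>.007)&(Z<.018)&(X>.35)&(X<.75)&(Y>.05)&(Y<.25)
    print('base X range',np.percentile(X[M],[0.5,99.5]),'Y range low',)
    M=(Z>.007)&(Z<.018)&(X>.65)&(X<.75)&(Y>-.1)&(Y<.4); print('base Y',np.percentile(Y[M],[.5,99.5]))
    M=(Z>.007)&(Z<.018)&(X>.38)&(X<.45)&(Y>-.1)&(Y<.4); print('base Y near',np.percentile(Y[M],[.5,99.5]))
    for y0,y1,nm in ((-.12,-.06,'outer'),(-.06,-.02,'inner'),(-.02,.06,'lug')):
        pass
    M=(Z>.09)&(X>.42)&(X<.58)&(Y>-.1)&(Y<.1); h,e=np.histogram(Y[M],bins=40,range=(-.1,.1)); print(list(zip(e.round(3),h)))
    # lip
    M=(Z>.09)&(X>.58)&(X<.68)&(Y>.12)&(Y<.2); print('lip X',np.percentile(X[M],[1,50,99]),np.percentile(Z[M],[1,50,99]))
    # bar edges
    M=(Z>.1)&(X>.39)&(X<.44)&(Y>.15)&(Y<.24); print('bar X',np.percentile(X[M],[1,50,99]),np.percentile(Z[M],[1,50,99]))
    M=(Z>.1)&(X>.39)&(X<.43)&(Y>.05)&(Y<.34); print('bar Y',np.percentile(Y[M],[1,50,99]))
```

```text
top0
base X range [0.3989 0.6974] Y range low
base Y [-0.0759  0.3355]
base Y near [-0.0067  0.3257]
[(np.float64(-0.1), np.int64(0)), (np.float64(-0.095), np.int64(0)), (np.float64(-0.09), np.int64(0)), (np.float64(-0.085), np.int64(0)), (np.float64(-0.08), np.int64(2)), (np.float64(-0.075), np.int64(0)), (np.float64(-0.07), np.int64(3)), (np.float64(-0.065), np.int64(2)), (np.float64(-0.06), np.int64(4)), (np.float64(-0.055), np.int64(2)), (np.float64(-0.05), np.int64(0)), (np.float64(-0.045), np.int64(0)), (np.float64(-0.04), np.int64(0)), (np.float64(-0.035), np.int64(0)), (np.float64(-0.03), np.int64(0)), (np.float64(-0.025), np.int64(0)), (np.float64(-0.02), np.int64(0)), (np.float64(-0.015), np.int64(0)), (np.float64(-0.01), np.int64(0)), (np.float64(-0.005), np.int64(0)), (np.float64(0.0), np.int64(0)), (np.float64(0.005), np.int64(17)), (np.float64(0.01), np.int64(43)), (np.float64(0.015), np.int64(30)), (np.float64(0.02), np.int64(0)), (np.float64(0.025), np.int64(0)), (np.float64(0.03), np.int64(0)), (np.float64(0.035), np.int64(0)), (np.float64(0.04), np.int64(0)), (np.fl
[... 1399 characters left out ...]
at64(0.015), np.int64(21)), (np.float64(0.02), np.int64(0)), (np.float64(0.025), np.int64(0)), (np.float64(0.03), np.int64(0)), (np.float64(0.035), np.int64(0)), (np.float64(0.04), np.int64(0)), (np.float64(0.045), np.int64(0)), (np.float64(0.05), np.int64(0)), (np.float64(0.055), np.int64(51)), (np.float64(0.06), np.int64(33)), (np.float64(0.065), np.int64(7)), (np.float64(0.07), np.int64(0)), (np.float64(0.075), np.int64(0)), (np.float64(0.08), np.int64(0)), (np.float64(0.085), np.int64(0)), (np.float64(0.09), np.int64(32)), (np.float64(0.095), np.int64(56))]
lip X [0.5805 0.6185 0.6245] [0.09   0.0975 0.1064]
bar X [0.4066 0.4141 0.42  ] [0.1226 0.1306 0.1361]
bar Y [0.1386 0.2018 0.2667]
```

```bash
cat >> h.py <<'E'
from scipy.spatial.transform import Rotation as Ro
import warnings; warnings.filterwarnings('ignore')
A=np.radians(-5.82); EX=np.array([np.cos(A),np.sin(A),0]); EY=np.array([-np.sin(A),np.cos(A),0])
def ori(zdir,xdir=(0,0,-1)):
    x=np.array(xdir,float); z=np.array(zdir,float); z-=x*(x@z); z/=np.linalg.norm(z)
    return Ro.from_matrix(np.c_[x,np.cross(z,x),z]).as_euler('xyz',degrees=True)
def S(X,Y,Z): return X*EX+Y*EY+np.array([0,0,Z])
XH=.6233; YB=.2013
def bar(th,dz=.003): return S(XH-.215*np.cos(th),YB,.075+.215*np.sin(th)+dz)
E
python3 - <<'E'
from h import *
np.set_printoptions(suppress=True,precision=2)
for sgn in (1,-1):
    o=ori(sgn*EX); print(sgn,o)
    for p in [bar(.22,.1),bar(.22),bar(1.15),bar(0)]:
        q=r.inverse_kinematics(p,o); print(p, None if q is None else np.array(q))
# rod grips
for p in [(.49,-.378,.15),(.49,-.378,.048)]:
    for s in (1,-1):
        q=r.inverse_kinematics(p,ori([s,0,0])); print(p,s,None if q is None else np.array(q))
# wrist camera pose in tool frame
w=load('wrist0'); T=Ro.from_euler('xyz',r.read_eef_rot(),degrees=True).as_matrix(); p=np.array(r.read_tool_pos())
o=-w['R'].T@w['t']; print('cam in tool',T.T@(o-p)*1000,'axis',T.T@w['R'][2], 'camx',T.T@w['R'][0])
E
```

```text
1 [ 5.82 90.    0.  ]
[0.43 0.16 0.22] [ 20.14   9.53 -19.83  60.64   0.   115.96]
[0.43 0.16 0.12] [ 20.14  14.26 -29.6   46.13   0.   115.96]
[0.55 0.15 0.27] [ 14.78  19.16   1.34  72.17   0.   110.6 ]
[0.43 0.16 0.08] [ 20.42  17.08 -34.19  38.73   0.   116.24]
-1 [-174.18   90.      0.  ]
[0.43 0.16 0.22] [ 20.14   9.53 -19.83  60.64   0.   -64.04]
[0.43 0.16 0.12] [ 20.14  14.26 -29.6   46.13   0.   -64.04]
[0.55 0.15 0.27] [ 14.78  19.16   1.34  72.17   0.   -69.4 ]
[0.43 0.16 0.08] [ 20.42  17.08 -34.19  38.73   0.   -63.76]
(0.49, -0.378, 0.15) 1 [-37.65  27.24  -4.78  57.98   0.    52.35]
(0.49, -0.378, 0.15) -1 [ -37.65   27.24   -4.78   57.98    0.   -127.65]
(0.49, -0.378, 0.048) 1 [-37.65  32.33 -12.7   44.97   0.    52.35]
(0.49, -0.378, 0.048) -1 [ -37.65   32.33  -12.7    44.97    0.   -127.65]
cam in tool [-121.25   84.05    0.41] axis [ 0.95 -0.32 -0.  ] camx [ 0. -0.  1.]
```

Run:
```python
from h import *
r.move_to(bar(.22,.11),ori(EX)); r.gripper_to(.045)
snap('wrist','w1'); snap('scene','s1'); print(r.read_clock(),r.read_tool_pos(),r.read_contact_force())
```

```text
2.225 [0.43172961 0.15840755 0.23190956] [0.24460628 0.17294539 0.83400365]
```

View pics/w1.png

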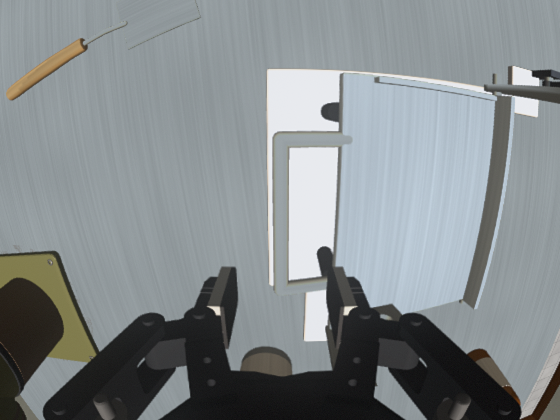

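The wrist view shows the bar at column ≈280, rows 135–290, centred between the fingers at columns ≈222 and 335. Next I descend, pinch and lift in small arcs.

Run:
```python
from h import *
np.set_printoptions(suppress=True,precision=3)
r.move_linear(bar(.22),v=.1); r.gripper_to(0.0,40)
print(r.read_finger_gap(),r.read_contact_force(),r.read_clock())
for th in (.33,.45,.57,.69):
    r.move_linear(bar(th),v=.12); print(th,r.read_contact_force(),r.read_finger_gap())
snap('wrist','w2');snap('scene','s2'); print(r.read_clock())
```

```text
0.01051403801590782 [-3.75   1.86   4.641] 3.85
0.33 [-4.788  3.143 -0.674] 0.010966668808026474
0.45 [-6.032  3.286 -0.348] 0.010405562384364712
0.57 [-7.201  4.349  1.708] 0.01095911674231429
0.69 [-9.861  3.269  7.567] 0.010701291659660793
5.4
```

View pics/s2.png

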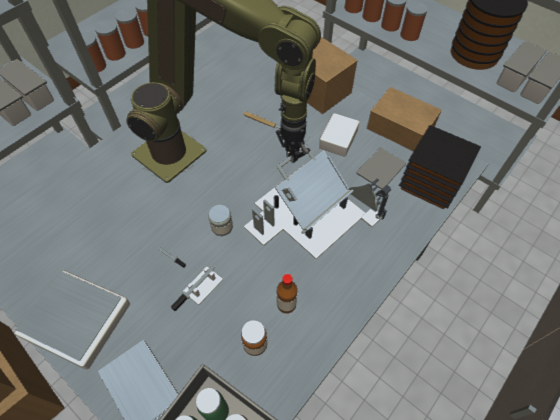

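The board is up and the bar is held in the fingers. I continue past the trip point.

Run:
```python
from h import *
np.set_printoptions(suppress=True,precision=3)
for th in (.80,.91,1.02,1.1,1.15):
    r.move_linear(bar(th),v=.12); print(th,r.read_contact_force(),r.read_finger_gap())
r.dwell(.1)
snap('top','t3');snap('scene','s3'); print(r.read_clock())
s=cv2.imread('pics/s3.png');t=cv2.imread('pics/t3.png')
cv2.imwrite('pics/c3.png',np.hstack([cv2.resize(s[130:250,260:400],(440,377)),cv2.resize(t[100:280,165:335],(356,377))]))
```

```text
0.8 [-13.097   3.948   8.335] 0.010263976921418679
0.91 [-15.185   3.42   14.137] 0.010438496742418257
1.02 [-15.039   2.372  18.596] 0.010035162564290373
1.1 [-10.85    1.077  18.728] 0.010254949836769583
1.15 [-9.508  0.696 17.059] 0.010169561957202904
7.1917
```

View pics/c3.png

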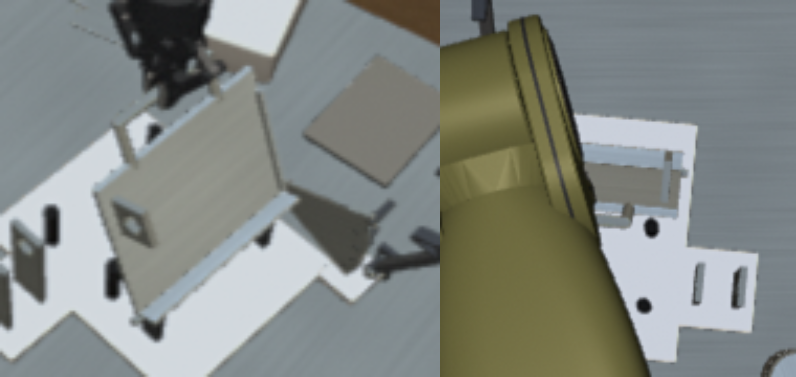

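The pawl now leans out nearly flat at crop (400,260). Forces are modest, at most 24 N and pointing radially outward, so my arc sits a little low. I bring the board down along the arc, shifted 2 mm outward.

Run:
```python
from h import *
np.set_printoptions(suppress=True,precision=3)
def b2(th): return bar(th)+.002*(-np.cos(th)*EX+np.array([0,0,np.sin(th)]))
for th in (1.05,.92,.8,.68,.56,.44,.32,.2,.1,.01):
    r.move_linear(b2(th),v=.12); print(th,r.read_contact_force(),r.read_finger_gap())
r.dwell(.1)
snap('scene','s4'); print(r.read_clock())
s=cv2.imread('pics/s4.png')
cv2.imwrite('pics/c4.png',cv2.resize(s[130:260,240:400],(800,650))[:600])
```

```text
1.05 [-6.21   0.496 10.493] 0.010671750012146408
0.92 [-5.525  2.575  7.078] 0.010560813832286018
0.8 [-5.768  2.631  4.273] 0.010514133195045773
0.68 [-3.413  3.803  3.043] 0.01005245628127762
0.56 [-2.078  1.715  0.323] 0.01030588576174122
0.44 [ 0.269  2.188 -1.37 ] 0.010151461156953106
0.32 [ 0.925  1.448 -2.692] 0.01025891339475282
0.2 [ 1.669  0.51  -1.823] 0.010425320806854743
0.1 [ 3.735  0.079 -1.955] 0.0107044308659018
0.01 [ 3.848 -0.182 -1.963] 0.010242458525990457
10.9083
```

View pics/c4.png

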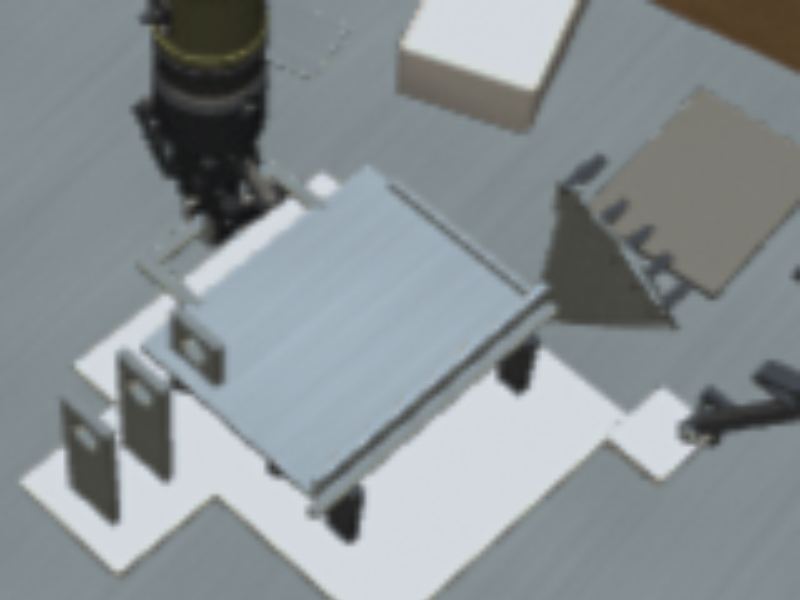

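The board is down, with the lug in line with the two brackets. The pawl lies out at crop (740,400). Next I release, rise, and look at the board, the holes and the rod.

Run:
```python
from h import *
np.set_printoptions(suppress=True,precision=3)
r.gripper_to(.045); p=np.array(r.read_tool_pos()); r.move_linear(p+[0,0,.13],v=.2)
# look at holes from -y side: camera sees from tool +y; go to rod side
r.move_to([.49,-.36,.22],ori([1,0,0]))
snap('wrist','w5');snap('top','t5');snap('scene','s5'); print(r.read_clock(),r.read_tool_pos())
d=load('t5');W=pts(d);X=W[...,:2]@EX[:2];Y=W[...,:2]@EY[:2];Z=W[...,2]
M=(X>.45)&(X<.58)&(Y>.14)&(Y<.25)&(Z>.06)
q=W[M]; c=q.mean(0); n=np.linalg.svd(q-c)[2][2]; n*=np.sign(n[2]); print('board tilt',n,np.degrees(np.arccos(n[2])),c)
for nm in ('t5','s5'):
    W=pts(load(nm));X=W[...,:2]@EX[:2];Y=W[...,:2]@EY[:2];Z=W[...,2]
    for y0,y1 in((-.005,.025),(.045,.075),(.095,.125)):
        M=(X>.42)&(X<.56)&(Y>y0)&(Y<y1)&(Z>.1)
        print(nm,y0,M.sum(),'X',np.percentile(X[M],[2,50,98]),'Y',np.percentile(Y[M],[2,50,98]),'Z',np.percentile(Z[M],[50,90,98]))
```

```text
14.175 [ 0.49  -0.359  0.22 ]
board tilt [-0.002  0.002  1.   ] 0.17472271400127756 [0.533 0.141 0.08 ]
t5 -0.005 75 X [0.473 0.492 0.515] Y [0.008 0.013 0.016] Z [0.125 0.127 0.128]
t5 0.045 68 X [0.471 0.492 0.515] Y [0.056 0.06  0.064] Z [0.125 0.128 0.129]
t5 0.095 66 X [0.471 0.492 0.513] Y [0.103 0.107 0.111] Z [0.125 0.128 0.129]
s5 -0.005 66 X [0.47  0.495 0.514] Y [0.008 0.012 0.019] Z [0.122 0.128 0.129]
s5 0.045 63 X [0.47  0.495 0.513] Y [0.056 0.06  0.066] Z [0.122 0.127 0.129]
s5 0.095 65 X [0.471 0.495 0.514] Y [0.104 0.107 0.113] Z [0.121 0.128 0.13 ]
```

View pics/w5.png

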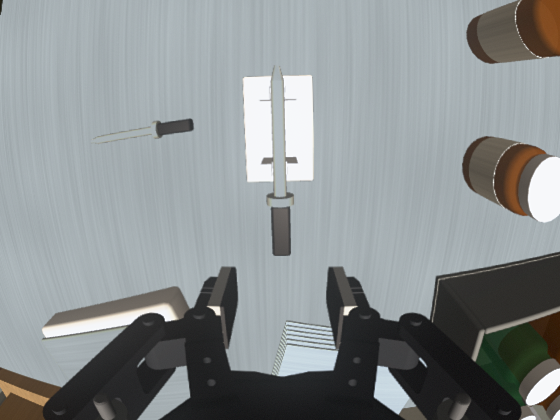

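View pics/t5.png

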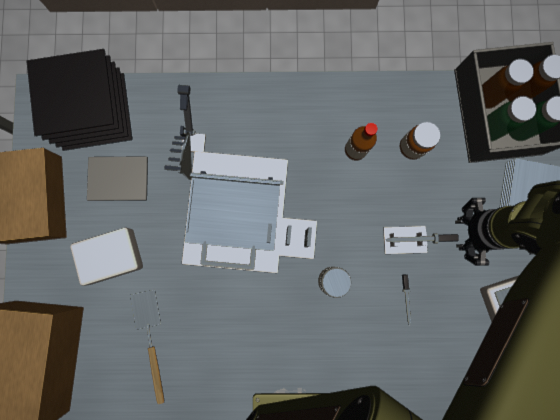

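The wrist view shows the rod with its tip at (277,66), collar at (280,200) and grip centred at (281,232). The small tool is off to the left at (175,127). The top view shows the pawl thrown out at (184,92) and the board flat. Next I localise the rod and the holes.

```bash
cat >> h.py <<'E'
def wpts(d):
    v,u=np.mgrid[:420,:560]; z=d['z_map'].astype(float); x=u-d['cx'];y=v-d['cy']; rr=np.hypot(x,y)+1e-9
    th=rr/d['fx']; t=np.tan(th); c=np.stack([x/rr*t*z,y/rr*t*z,z],-1)-d['t']; w=c@d['R']; w[(z==0)|(th>1.4)]=np.nan; return w
def wray(d,u,v,z):
    x=u-d['cx'];y=v-d['cy'];rr=np.hypot(x,y)+1e-9;th=rr/d['fx']
    c=np.array([x/rr*np.sin(th),y/rr*np.sin(th),np.cos(th)]); o=-d['R'].T@d['t']; w=d['R'].T@c
    return o+w*(z-o[2])/w[2]
E
python3 - <<'E'
from h import *
np.set_printoptions(suppress=True,precision=4)
d=load('w5'); W=wpts(d); f=d['frame'].max(2)
Z=W[...,2]
print('table',np.nanmedian(Z[100:200,200:235]))
g=np.zeros_like(f,bool); g[204:262,265:298]=(f[204:262,265:298]<90)
g&=Z>.03; v,u=np.where(g); print('grip px',u.min(),u.max(),v.min(),v.max(),g.sum())
q=W[g]; print('grip',q.mean(0),'X',np.percentile(q[:,0],[2,98]),'Y',np.percentile(q[:,1],[1,99]),'Z',np.percentile(q[:,2],[2,50,98]))
# ray-cast grip outline at z=.054
for uv in((u.min(),232),(u.max(),232),(281,v.min()),(281,v.max())): print(wray(d,*uv,.054))
m=np.zeros_like(g); m[60:195,265:298]=(Z[60:195,265:298]>.045)
P=[]
for row in range(72,190,3):
    c=np.where(m[row])[0]
    if len(c)>3: P.append(np.nanmedian(W[row,c],0) if 0 else W[row,c].mean(0))
P=np.array(P); k=(P[:,2]<.056); L=np.polyfit(P[:,1],P[:,0],1); print('shank x=a y+b',L,'deg',np.degrees(np.arctan(L[0])),'resid',(np.polyval(L,P[:,1])-P[:,0]).std(), 'z',np.median(P[:,2]),'Y',P[:,1].min(),P[:,1].max())
# holes in scene view
s=load('s5'); img=s['frame'][170:250,240:300]; cv2.imwrite('pics/holes.png',cv2.resize(img[:,:,::-1],(600,800),interpolation=cv2.INTER_CUBIC)[:600])
print('scene cam',-s['R'].T@s['t'])
for X,Y,Zz in((.4925,.008,.103),(.4925,.016,.103),(.4925,.056,.103),(.4925,.064,.103),(.4925,.103,.103),(.4925,.111,.103)): print(Y,proj(s,S(X,Y,Zz)), (proj(s,S(X,Y,Zz))-[240,170])*10)
E
```

```text
table 0.0007832919270560149
grip px 271 290 207 255 436
grip [ 0.4886 -0.3965  0.0542] X [0.4803 0.4976] Y [-0.4139 -0.3653] Z [0.0523 0.0543 0.0559]
[ 0.4794 -0.3892  0.054 ]
[ 0.4974 -0.3892  0.054 ]
[ 0.4889 -0.3643  0.054 ]
[ 0.4889 -0.4134  0.054 ]
shank x=a y+b [-0.0177  0.4816] deg -1.0133011794911146 resid 0.0011311227943537467 z 0.050476191327976844 Y -0.34805766024577495 -0.24157367078701636
scene cam [ 1.0326 -0.5599  1.3122]
0.008 [[256.0386 217.4728]] [[160.3859 474.7279]]
0.016 [[257.8959 216.0002]] [[178.9594 460.0018]]
0.056 [[267.0675 208.7284]] [[270.6752 387.2842]]
0.064 [[268.8791 207.2921]] [[288.7913 372.9207]]
0.103 [[277.6048 200.3738]] [[376.0482 303.7384]]
0.111 [[279.3733 198.9717]] [[393.7327 289.7171]]
```

View pics/holes.png

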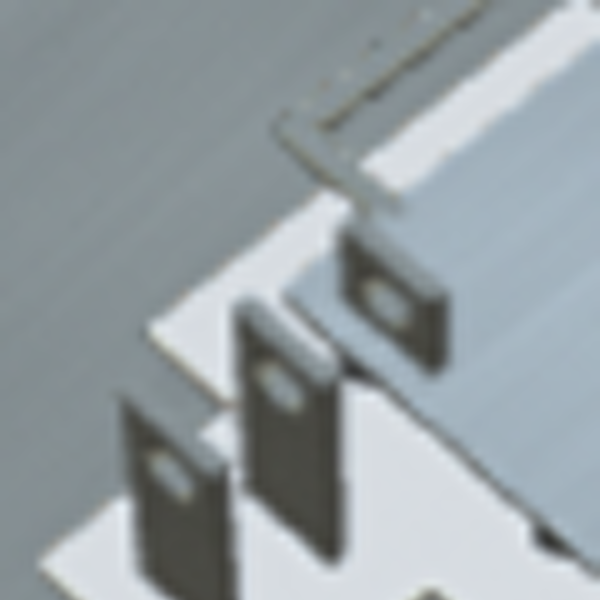

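The hole pixels in the scene view match the predicted line to within 0.2 px (X_stand 0.4925, z 0.103). The rod's grip is at (0.4886, −0.389), with its axis at z ≈ 0.045 and yaw ≈ +1.2°. Next I grasp it.

Run:
```python
from h import *
np.set_printoptions(suppress=True,precision=4)
W=pts(load('t5')); Z=W[...,2]; M=np.zeros_like(Z,bool); M[262:302,318:355]=Z[262:302,318:355]>.08; q=W[M]; print('tin',q.min(0),q.max(0), 'stand',(q[:,:2]@EX[:2]).max(),(q[:,:2]@EY[:2]).min(),(q[:,:2]@EY[:2]).max())
a=np.radians(1.2); o=ori([np.cos(a),np.sin(a),0])
r.move_to([.4886,-.389,.12],o); r.move_linear([.4886,-.389,.048],v=.12)
print(r.read_contact_force()); r.gripper_to(0,100); print(r.read_finger_gap(),r.read_contact_force())
r.move_linear([.4886,-.389,.108],v=.1); print(r.read_finger_gap(),r.read_contact_force())
p=S(.4925,-.20,.106); r.move_linear(p,ori(EX),v=.12)
snap('scene','s6');snap('top','t6');snap('wrist','w6');print(r.read_clock(),r.read_finger_gap(),r.read_tool_pos()-p)
s=cv2.imread('pics/s6.png');t=cv2.imread('pics/t6.png')
cv2.imwrite('pics/c6.png',np.hstack([cv2.resize(s[170:290,170:300],(400,370)),cv2.resize(t[190:310,250:400],(400,370))]))
```

```text
tin [ 0.3476 -0.1383  0.0801] [ 0.4193 -0.0687  0.0967] stand 0.4276358144094371 -0.09842539708676479 -0.02907102300914264
[-0.0213  0.0495  0.169 ]
0.016267668367165068 [ 0.1657 -0.1303  2.5034]
0.0164928274845722 [ 0.2078 -0.2873 -2.3211]
18.0167 0.016285045046662394 [ 0.0002 -0.0006 -0.    ]
```

View pics/c6.png

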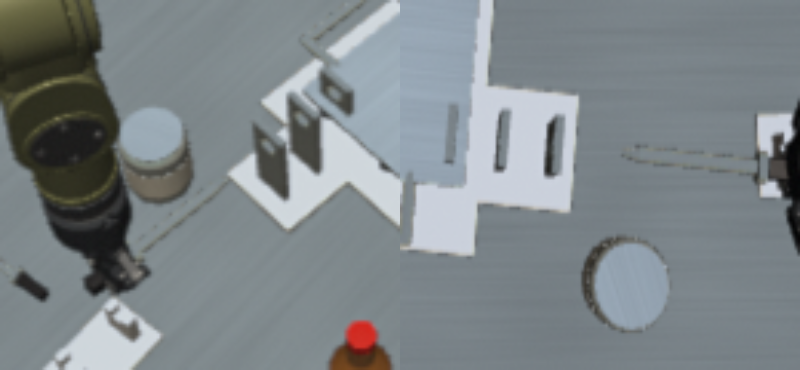

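View pics/w6.png

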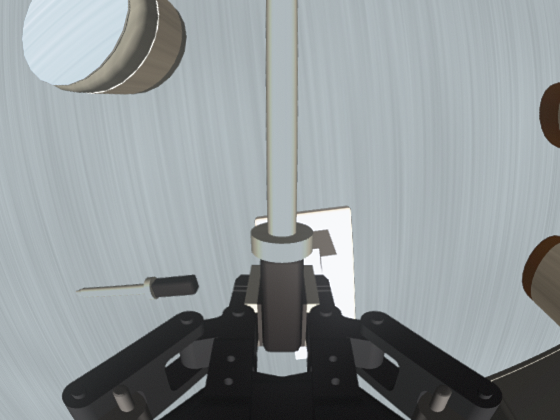

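The rod is held and points at the holes: in the wrist view the shank sits at column ≈281 and the collar at (282,240). The tin at (100,45) is clear. Next I check the shank's line in stand coordinates before inserting.

Run:
```python
from h import *
np.set_printoptions(suppress=True,precision=4)
def line(W,y0=-.15,y1=-.05):
    X=W[...,:2]@EX[:2];Y=W[...,:2]@EY[:2];Z=W[...,2]
    M=(abs(X-.4925)<.012)&(Z>.085)&(Z<.125)&(Y>y0)&(Y<y1)
    x,y,z=X[M],Y[M],Z[M]; print(M.sum(),'x fit',np.polyfit(y,x,1),'x@tip',np.polyval(np.polyfit(y,x,1),-.05),'z@-.15,-.05 (top surf)',np.polyval(np.polyfit(y,z,1),[-.15,-.05]))
line(wpts(load('w6'))); line(pts(load('t6'))); line(pts(load('s6')))
W=pts(load('t6'));X=W[...,:2]@EX[:2];Y=W[...,:2]@EY[:2];Z=W[...,2]; M=(abs(X-.4925)<.012)&(Z>.085)&(Z<.125)&(Y<0)&(Y>-.15); print('tip Y',Y[M].max())
```

```text
6179 x fit [0.0019 0.4921] x@tip 0.49201462220299097 z@-.15,-.05 (top surf) [0.1069 0.1069]
205 x fit [-0.0006  0.4932] x@tip 0.49324489766930724 z@-.15,-.05 (top surf) [0.1068 0.1062]
119 x fit [0.0015 0.4933] x@tip 0.4932074816862852 z@-.15,-.05 (top surf) [0.1059 0.1061]
tip Y -0.04930023399015583
```

Run:
```python
from h import *
np.set_printoptions(suppress=True,precision=3)
for y in (-.13,-.10,-.075,-.06,-.045,-.035,-.03):
    r.move_linear(S(.4925,y,.1065),v=.06); f=np.array(r.read_contact_force()); print(y,'ex,ey,z',f@EX,f@EY,f[2],r.read_finger_gap())
    if np.linalg.norm(f)>20: print('STOP');break
snap('scene','s7');snap('top','t7');snap('wrist','w7');print(r.read_clock())
s=cv2.imread('pics/s7.png');t=cv2.imread('pics/t7.png')
cv2.imwrite('pics/c7.png',np.hstack([cv2.resize(s[150:270,220:350],(400,370)),cv2.resize(t[190:310,230:380],(400,370))]))
```

```text
-0.13 ex,ey,z -0.4018180301543379 -0.2004623426079829 -1.3938358753934401 0.016888198277331068
-0.1 ex,ey,z -0.06509517254348506 -0.217997578150871 -1.4393133952082553 0.016039615541686782
-0.075 ex,ey,z -0.4303612003730187 0.14774129775375225 -1.7419985094054462 0.01609565427092686
-0.06 ex,ey,z 0.042169063259859946 0.20830902137969715 -1.9053429487587914 0.016456990988344335
-0.045 ex,ey,z -0.3877191362369999 -0.3488728215045731 -2.3011381997261573 0.0161405878283945
-0.035 ex,ey,z -1.1324863430503194 0.5744362731406601 -1.6758780732964886 0.01610379579067589
-0.03 ex,ey,z 0.37706839396191427 0.1437313828577177 -1.6641771409882056 0.0160842696949305
22.0667
```

View pics/c7.png

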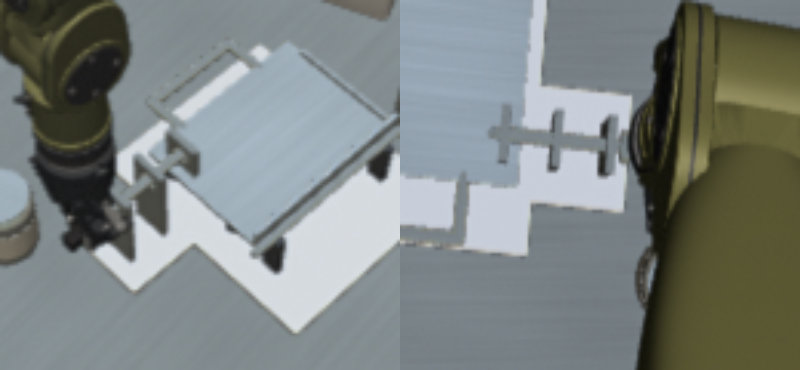

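View pics/w7.png

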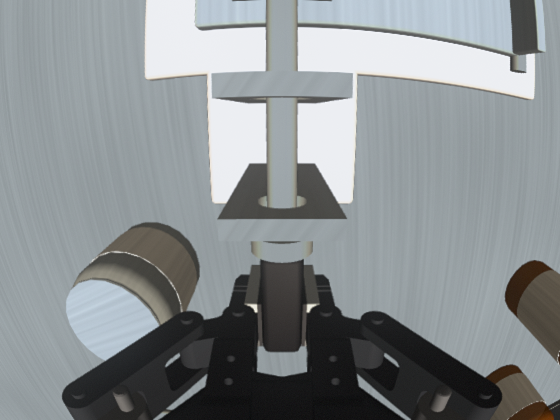

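The rod has gone through both brackets and the lug, with the tip past the lug in the top crop at (492,132). The collar at wrist (282,248) is close to the outer plate. Next I push in 1 mm steps until contact.

Run:
```python
from h import *
np.set_printoptions(suppress=True,precision=3)
for y in np.arange(-.029,-.018,.001):
    r.move_linear(S(.4925,y,.1065),v=.03); f=np.array(r.read_contact_force()); print(round(y,4),'ex,ey,z',f@EX,f@EY,f[2])
    if abs(f@EY)>12: break
r.gripper_to(.04); f=np.array(r.read_contact_force()); print(f)
snap('wrist','w8'); p=np.array(r.read_tool_pos()); print(r.read_clock(),r.read_finger_gap())
r.move_linear(p+[0,0,.12],v=.15)
snap('wrist','w9')
r.move_to([.35,-.3,.3],ori([1,0,0]))
snap('scene','s9');snap('top','t9');print(r.read_clock())
s=cv2.imread('pics/s9.png');t=cv2.imread('pics/t9.png')
cv2.imwrite('pics/c9.png',np.hstack([cv2.resize(s[150:270,220:350],(400,370)),cv2.resize(t[190:310,230:380],(400,370))]))
for n in('t9','s9'):
    W=pts(load(n));X=W[...,:2]@EX[:2];Y=W[...,:2]@EY[:2];Z=W[...,2]
    M=(abs(X-.4925)<.012)&(Z>.09)&(Z<.119)&(Y>-.08)&(Y<.2); y=Y[M]
    print(n,'rod Y ext',np.percentile(y,[1,99]),'x,z mean',X[M].mean(),Z[M].mean())
    k=M&(Z<.125)&(Y>-.015)&(Y<.012); print(np.histogram(Y[M],bins=np.arange(-.08,.16,.01)))
    M=(X>.45)&(X<.58)&(Y>.14)&(Y<.25)&(Z>.06);q=W[M];c=q.mean(0);nn=np.linalg.svd(q-c)[2][2];print('board tilt rad',np.arccos(abs(nn[2])))
```

```text
-0.029 ex,ey,z 0.16158262297671555 0.2508196559796128 -2.1553584250175692
-0.028 ex,ey,z 0.4136273806523122 0.8821591829071355 -2.932048771886354
-0.027 ex,ey,z -1.0311806113721367 0.0998330571722907 -1.2427936166918396
-0.026 ex,ey,z -0.3778967058371328 -0.5260671140496658 -1.083524284828282
-0.025 ex,ey,z -0.6380528704123449 0.3546147629402373 -2.363102711695178
-0.024 ex,ey,z -0.9459675708951817 -3.136000691135642 -2.450335620265227
-0.023 ex,ey,z 0.3948459110754166 -7.754635774438576 -1.4698937684735767
-0.022 ex,ey,z -0.8445742808243858 -9.027964139831592 -0.793125115615676
-0.021 ex,ey,z -0.1532731622532204 -11.697917094368053 -1.6996394114180733
-0.02 ex,ey,z -1.4564040780031962 -14.429896547352426 0.4745622880347651
[ 0.653 -0.748 -0.124]
24.9667 0.03988086912107341
27.1417
t9 rod Y ext [-0.051  0.124] x,z mean 0.4930004079961592 0.10596262032509524
(array([ 0,  0,  6, 31, 33, 37, 31, 32, 29, 18, 22, 21, 20, 10, 13, 22, 22,
       21,  6, 15, 10,  0,  0]), array([-0.08, -0.07, -0.06, -0.05, -0.04, -0.03, -0.02, -0.01, -0.  ,
        0.01,  0.02,  0.03,  0.04,  0.05,  0.06,  0.07,  0.08,  0.09,
        0.1 ,  0.11,  0.12,  0.13,  0.14,  0.15]))
board tilt rad 0.003217797726920717
s9 rod Y ext [-0.05   0.117] x,z mean 0.49338832605061395 0.1052514829917953
(array([ 0,  0,  2, 25, 22, 19, 20, 20, 27, 10,  3, 10, 11, 24,  2,  4, 11,
       11, 20,  2,  3,  0,  0]), array([-0.08, -0.07, -0.06, -0.05, -0.04, -0.03, -0.02, -0.01, -0.  ,
        0.01,  0.02,  0.03,  0.04,  0.05,  0.06,  0.07,  0.08,  0.09,
        0.1 ,  0.11,  0.12,  0.13,  0.14,  0.15]))
board tilt rad 0.00247547328991571
```

View pics/c9.png

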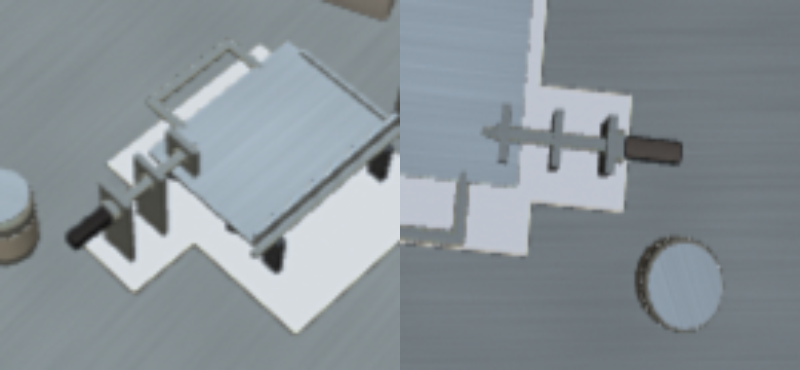

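View pics/w9.png

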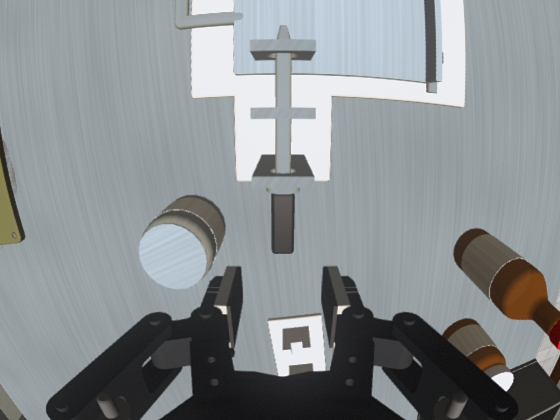

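The rod is home. The grip's rear end is at Y −0.051, so the grip centre is 37.5 mm from hole_outer, and the tip is about 20 mm past the lug. Last, I check the pawl and the bystanders, then hand in.

Run:
```python
from h import *
a=load('t9')['frame'].astype(int)
b0=load('t0')['frame'] if 0 else load('top0')['frame'].astype(int); b5=load('t5')['frame'].astype(int)
print('pawl diff vs t5',abs(a-b5)[80:140,165:200].mean(),' vs start',abs(a-b0)[80:140,165:200].mean())
for n,(v,u) in dict(bottle=(140,362),jar=(140,420),tin=(282,335),tub=(255,105)).items():
    print(n,abs(a-b0)[v-22:v+22,u-22:u+22].mean())
print(r.read_contact_force(),r.read_clock()); r.finish_job()
```

```text
pawl diff vs t5 1.083015873015873  vs start 20.986984126984126
bottle 1.3639807162534436
jar 1.6158746556473829
tin 1.637568870523416
tub 2.330578512396694
[-0.78410874 -1.80778245  0.22331958] 27.1417
the job is handed in; nothing more can be done
```

The job is done and handed in at 27.1 s of the 58 s allowed. I pinched the board's bar, lifted it to about 1.15 rad so the pawl was thrown out, and brought it down flat. I then took the larger rod from its rest, pushed it through both brackets and the lug, let go and backed away.

Last checks, all from the cameras and the force reading, since no verdict is given:
- **Board:** flat to within about 0.003 rad.
- **Pawl:** still thrown out; its image is unchanged since the over-lift.
- **Rod:** it stopped against the outer bracket with about 14 N of push. The grip is about 37.5 mm from `hole_outer` (38 mm is nominal) and the tip is about 20 mm past the lug's middle. It lies within about 1 mm of the hole line sideways.
- **Jar, bottle, tin and tub:** unmoved in the top view.
- **Gripper:** clear of everything.

Two readings disagreed, neither with any effect on the result:
- **Hinge position:** the base's outline put the hinge about 10 mm farther away than the bar and board did. I used the bar and board.
- **Lifting arc:** it was 1–2 mm too tight, giving up to about 24 N during the lift. I corrected it on the way down.

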